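# Change over the bench parts washer

### The job

Slide the washer's clear splash guard fully open and the parts case's cover fully back, and put every washed part from the washer into a compartment of the case, standing flat on its base. Once the washed parts are all out, move the dirty parts from the drip tray onto the washer's shelf, also flat on their bases, and finally slide the guard and the case's cover fully shut. Leave the pliers and the screwdriver alone.

Things in the scene. Friction and masses are not known exactly. Their poses are not given: they have to be found in the camera images.
- washer: Red steel bench parts washer, fixed, 320 (x) x 540 (y) x 160 mm high. Origin: centre of its underside; local x points away from its front, z up, y to the left seen from the robot. The half at local y above 0 is the tub with the work shelf; the half at y below 0 is a closed flat deck 156 mm high over which the guard slides.
- shelf (a point): Centre of the top of the grey perforated work shelf in the washer, 112 mm above the bench; axes as the washer's. The free shelf is 296 (local x) x 254 mm (local y). The rear and end walls rise 48 mm above it, the front lip 14 mm; the deck closes the fourth side, also about 48 mm high. The guard's underside is 55 mm above the shelf.
- guard (a joint): Travel of the clear sliding splash guard (flat top panel with a front skirt, aluminium edged) along the washer's rails, m: 0 shut over the shelf, 0.272 fully open over the deck, clear of the shelf. It opens towards the washer's local -y. It may start a little ajar. It slides with about 3 N of friction, stays where it is left, and has stops at both ends.
- guard_handle (a point): Centre of the grip bar of the guard: black bar 120 mm long (along washer x), 12 mm wide (along washer y), 14 mm high, on two end posts 92 mm apart inside, its centre 35 mm above the guard's panel and 207 mm above the bench. It moves with the guard: shut, it is at washer local y = +238 mm.
- case: Blue parts case, fixed, 280 (x) x 212 (y) x 75 mm high. Origin: centre of its underside; local x points away from the robot. Walls 6 mm, inner floor 6 mm above the bench. Four open compartments, 97 x 97 mm each, parted by a cross of grey dividers 6 mm thick whose tops are 40 mm above the floor; they fill local x -134 to +66 mm, y -100 to +100 mm. The far 74 mm (x +66 to +140) is a closed bay.
- compartment0 (a point): Centre of the floor of the near right compartment of the case (left and right as seen from the robot).
- compartment1 (a point): Centre of the floor of the near left compartment of the case (left and right as seen from the robot).
- compartment2 (a point): Centre of the floor of the far right compartment of the case (left and right as seen from the robot).
- compartment3 (a point): Centre of the floor of the far left compartment of the case (left and right as seen from the robot).
- cover (a joint): Travel of the case's flat orange-yellow sliding cover, m: 0 shut, 0.225 fully back, clear of the compartments. It opens along the case's local +x, over the bay. It may start a little open. About 2.5 N of friction, stays where it is left, stops at both ends. Its underside is 58 mm above the compartments' floor, so parts on the floor pass under it.
- cover_handle (a point): Centre of the grip bar on the cover: black bar 100 mm long (along case y), 12 mm wide (along case x), 14 mm high, on two end posts 72 mm apart inside, its centre 36 mm above the cover's top and 105 mm above the bench. It moves with the cover: shut, it is at case local x = -90 mm.
- tray: Black plastic drip tray for dirty parts, fixed, 270 (x) x 150 (y) mm, rim 18 mm high, walls and floor 4 mm. Origin: centre of its underside.
- thermostat: Washed part: cast aluminium thermostat housing, grey. Base flange 86 x 54 x 8 mm; upright round neck 34 mm in diameter in its middle, 40 mm high over all. Its origin is the centre of the underside of the base; local x runs along the base's length, z up. Grip the neck above the flange; 0.28 kg.
- carburettor: Washed part: pale gold carburettor body. Base flange 78 x 56 x 8 mm; block 56 long x 32 mm wide (local y) on its middle, 40 mm high over all. Its origin is the centre of the underside of the base; local x runs along the base's length, z up. Grip the block across local y; 0.38 kg.
- motor: Washed part: steel blower motor. Black base 74 x 56 x 7 mm; a round can 35 mm in diameter and 56 mm long lying along local x on its middle, can axis 23.5 mm and top 41 mm above the underside. Its origin is the centre of the underside of the base; local x runs along the base's length, z up. Grip the can across local y; 0.40 kg.
- bracket: Washed part: yellow zinc-plated bracket. Base plate 86 x 56 x 6 mm; an upright web 60 long x 14 mm thick (local y) on its middle, 40 mm high over all. Its origin is the centre of the underside of the base; local x runs along the base's length, z up. Grip the web across local y; 0.30 kg.
- exhaust_stub: Dirty part: rusty brown exhaust stub. Base flange 88 x 52 x 9 mm; upright round tube 36 mm in diameter in its middle, 42 mm high over all. Its origin is the centre of the underside of the base; local x runs along the base's length, z up. Grip the tube above the flange; 0.42 kg.
- engine_mount: Dirty part: rusty engine mount. Base plate 84 x 56 x 8 mm; a black rubber and rust-brown block, 50 long x 30 mm wide (local y) on its middle, 40 mm high over all. Its origin is the centre of the underside of the base; local x runs along the base's length, z up. Grip the block across local y; 0.40 kg.
- pliers: Bystander: teal-handled water-pump pliers, about 210 mm long, lying flat, origin under the middle.
- screwdriver: Bystander: blue screwdriver, 200 mm long, lying flat beside the drip tray, origin under its middle.
Mind the look-alikes: they are no part of the job. What is shaped like the exhaust_stub but green or orange is not meant.

How it is judged (in metres and radians):
On the way, in this order (a step that is already met when the one before it is completed fails the run):
1. the guard is slid fully open (within 25 mm of its stop) and the case's cover fully back (within 25 mm) (value of joint guard above 0.247 m and value of joint cover above 0.2 m), for 0.2 s.
2. every washed part stands flat in a compartment of the case (x of thermostat in the frame of case between -0.134 and 0.066 m and y of thermostat in the frame of case between -0.1 and 0.1 m and z of thermostat in the frame of case between 0 and 0.014 m and angle between each of thermostat, carburettor, motor, bracket's own z axis and vertical below 0.2 rad and x of carburettor in the frame of case between -0.134 and 0.066 m and y of carburettor in the frame of case between -0.1 and 0.1 m and z of carburettor in the frame of case between 0 and 0.014 m and x of motor in the frame of case between -0.134 and 0.066 m and y of motor in the frame of case between -0.1 and 0.1 m and z of motor in the frame of case between 0 and 0.014 m and x of bracket in the frame of case between -0.134 and 0.066 m and y of bracket in the frame of case between -0.1 and 0.1 m and z of bracket in the frame of case between 0 and 0.014 m), for 0.2 s.
3. every dirty part stands flat on the washer's shelf (x of exhaust_stub in the frame of shelf between -0.148 and 0.148 m and y of exhaust_stub in the frame of shelf between -0.129 and 0.129 m and z of exhaust_stub in the frame of shelf between -0.006 and 0.008 m and angle between each of exhaust_stub, engine_mount's own z axis and vertical below 0.2 rad and x of engine_mount in the frame of shelf between -0.148 and 0.148 m and y of engine_mount in the frame of shelf between -0.129 and 0.129 m and z of engine_mount in the frame of shelf between -0.006 and 0.008 m), for 0.2 s.
At the end, for the whole second after the job is handed in: Every washed part stands at rest on the floor of a compartment of the case (base within 8 mm of the floor, tilted less than 0.2 rad), every dirty part stands at rest on the washer's shelf (the same), the guard and the cover are shut to within 8 mm (all of step 2 and all of step 3 and linear speed of each of thermostat, carburettor, motor, bracket, exhaust_stub, engine_mount below 0.03 m/s and value of joint each of guard, cover below 0.008 m); the robot touches nothing.
It fails at once if a dirty part stands on the shelf while a washed part is still there (((x of exhaust_stub in the frame of shelf between -0.148 and 0.148 m and y of exhaust_stub in the frame of shelf between -0.129 and 0.129 m and z of exhaust_stub in the frame of shelf between -0.006 and 0.008 m and angle between exhaust_stub's own z axis and vertical below 0.2 rad) or (x of engine_mount in the frame of shelf between -0.148 and 0.148 m and y of engine_mount in the frame of shelf between -0.129 and 0.129 m and z of engine_mount in the frame of shelf between -0.006 and 0.008 m and angle between engine_mount's own z axis and vertical below 0.2 rad)) and ((x of thermostat in the frame of shelf between -0.148 and 0.148 m and y of thermostat in the frame of shelf between -0.129 and 0.129 m and z of thermostat in the frame of shelf between -0.006 and 0.008 m and angle between thermostat's own z axis and vertical below 0.2 rad) or (x of carburettor in the frame of shelf between -0.148 and 0.148 m and y of carburettor in the frame of shelf between -0.129 and 0.129 m and z of carburettor in the frame of shelf between -0.006 and 0.008 m and angle between carburettor's own z axis and vertical below 0.2 rad) or (x of motor in the frame of shelf between -0.148 and 0.148 m and y of motor in the frame of shelf between -0.129 and 0.129 m and z of motor in the frame of shelf between -0.006 and 0.008 m and angle between motor's own z axis and vertical below 0.2 rad) or (x of bracket in the frame of shelf between -0.148 and 0.148 m and y of bracket in the frame of shelf between -0.129 and 0.129 m and z of bracket in the frame of shelf between -0.006 and 0.008 m and angle between bracket's own z axis and vertical below 0.2 rad))).
It fails at once if a bystander (pliers, screwdriver) is moved more than 30 mm (distance of any of pliers, screwdriver from where it was at the start of the episode above 0.03 m).
Of thermostat, carburettor, motor, bracket only 2 to 4 are there at a start; the rules pass over those that are not, and their reading is None.
Of exhaust_stub, engine_mount only 1 to 2 are there at a start; the rules pass over those that are not, and their reading is None.
At some moment in a run one of thermostat, carburettor, motor, bracket, exhaust_stub, engine_mount may be knocked a few centimetres aside while the robot is not near it.
It also fails if it takes over 210 s, if anything falls off the work surface, if the arm or the gripper's body presses on something with over 40 N, if the wrist force passes 120 N, or if a joint passes its speed limit or range.

### The arm

A 6-joint arm with a two-finger parallel gripper is mounted at the origin on the work surface. World frame = base frame: x ahead of the robot, y to its left, z up, the work surface at z = 0. Lengths are in mm, angles in rad, forces in N, time in s.
With the tool pointing down it reaches from about 375 to 825 mm from the base axis. Payload 5.5 kg.
Tool frame: the origin (TCP) lies midway between the tips of the shut fingers; the grasp point (between the pads) lies 19 mm behind it; z points along the fingers, y is the line along which they close (so a half turn about z gives the same grasp; the last joint's range is limited). The gripper opens to 85 mm and grips with 20 to 120 N. Pads are 22 mm wide; open, the fingers measure 114 mm over their backs; the gripper's body (76 mm by 85 mm) begins 54 mm behind the grasp point. The pads swing forward as they close: fully open they stand 13 mm farther back than shut.
Start: joints at [1.28, 0.314, -0.047, 1.21, 0, 1.571], TCP at [172.028, 574.805, 231.299] pointing down, gripper open.
Joint ranges: [-2.67, 2.67], [-0.69, 1.73], [-1.03, 1.25], [-2.08, 2.16], [-1.42, 1.45], [-3.14, 3.14]. Speed limits (rad/s): [2.39, 2.39, 3.01, 3.14, 3.14, 3.14].

### API

Orientations are given as a unit quaternion [w, x, y, z].
In Python, from cell import ctrl gives the robot as it stands.
- The arm moves only by the shell command python3 -m pendant 'ROWS'. ROWS is JSON, one flat list of numbers, 5 for each row, row after row: the shift along the tool's x, y, z in cm, then the turn about the tool's z in rad, then the finger opening in cm, from 0 to 8.54. In form: [x, y, z, spin, grip, x, y, z, spin, grip, ...]. A call has 1 to 20 rows; each row is the pose to reach, as a shift and turn from the pose commanded when the call began, along the tool's axes at that moment; what a row does not reach only later rows make up. A row lasts 1/10 s, in which the tool goes at most 50 mm and 8.59 degrees, less where a joint would pass 70% of its speed; a pose out of reach is approached as far as the arm can. A call with a gripper value outside its range is refused whole. The fingers move at their own pace and stop on an object; the grip force is fixed at half the most. Time passes only in rows, so rows that repeat a pose let the fingers close. It gives the time, the measured TCP pose, the force, the opening and the grip force at its end, in the units of the state.
- ctrl.get_state(): the state, without advancing time (a new reading comes with each control period).
- ctrl.capture(name): name is "side" or "top" or "wrist"; returns the picture (384x512x3 uint8, red, green, blue); there is no depth.
- ctrl.camera_params(name): a dict with "vfov" (degrees; the focal length in pixels is half the picture's height over the tangent of half this angle, whatever the lens; pixels are square), "cx", "cy" (the principal point, pixels), "k1" (the pictures are not rectified: a ray, as slopes to the right and down, at radius r is drawn at 1 + k1 r^2 times it, then the intrinsics apply), "extrinsics" (4x4, takes a point from camera to world coordinates); the wrist camera has in their place "mount" (4x4, takes a point from camera to tool coordinates, whose origin is the TCP and whose axes are the flange's). Camera axes: x right, y up, looking along -z (the intrinsics and any distortion apply to the point x, -y, -z); pixel columns grow to the right and rows downward; lengths in mm; the calibration is good to about 2 mm. A picture is of the moment at which its call begins: read the wrist's pose just before it. camera_params takes no time and is no camera call.
- ctrl.hand_in(): hands the job in; it is judged then, once.
Trained networks look in the newest picture that a camera, given by its name, has taken for a name from the list of things; names that differ only in an ending like _2 or _b are one class to them, and where a whole thing is asked for, a point or a joint stands for the part that bears it (a point fixed in the world has none). Each returns a list of dicts, best first, with "p" (0 to 1); they miss things now and then, are a little off and sometimes report something else, mostly with a low value. They report only what shows in the picture. A call takes as long as a camera call. They do not tell look-alikes from the thing itself.
- ctrl.regions_of(camera, target): "mask" (384x512 bool, what is visible of it) and "pixel" ([column, row] in pixels, amid what is visible of it).
The state is a dict: "t": time; "joint_pos": joint angles; "joint_vel": joint speeds; "joint_torque": joint torques, N m; "eef_pos": TCP position; "ee_rot": TCP orientation; "wrist_force": force on the tool from outside, world axes, zero at the start; "moment": the same for the moment, N m; "opening": finger opening in mm; "gripper_force": force on a finger pad.
Only numpy, scipy, OpenCV 4.12 (cv2) and the standard library are available. Lean on these libraries where they do the work, as an engineer would, in place of code of your own. Each camera call takes 0.05 s, during which the arm holds its last target. There are 200 camera calls.

## Working session

There is one attempt and no reset: what is moved stays moved. The work goes in short steps, Python scripts to look and compute and a shell command to move; the robot and the scene stay as the last step left them, time stands still between calls to the robot, and variables do not carry over. Pictures are saved under pics/ and viewed, at most 14 in all, crops included, and the job is handed in when it is done.

```bash
mkdir -p pics && ls && python3 - <<'E'
from cell import ctrl
import cv2,numpy as np
np.set_printoptions(precision=3,suppress=True)
s=ctrl.get_state();print({k:s[k] for k in('t','eef_pos','ee_rot','opening')})
for n in('side','top','wrist'):
    print(n,ctrl.camera_params(n))
a=ctrl.capture('top');b=ctrl.capture('side')
cv2.imwrite('pics/top0.png',cv2.resize(a[:,:,::-1],(800,600),interpolation=cv2.INTER_CUBIC))
cv2.imwrite('pics/side0.png',cv2.resize(b[:,:,::-1],(800,600),interpolation=cv2.INTER_CUBIC))
E
```

```text
pics
{'t': 0.0, 'eef_pos': array([171.884, 574.256, 230.449]), 'ee_rot': array([-0.   ,  0.145,  0.989, -0.001]), 'opening': 85.25475552027737}
side {'vfov': 45.2271416537277, 'cx': 256.991641570958, 'cy': 190.7446639012135, 'k1': -0.11642095715391357, 'extrinsics': array([[  -0.959,    0.142,   -0.244,   33.22 ],
       [  -0.282,   -0.466,    0.839, 1643.237],
       [   0.005,    0.873,    0.487, 1011.677],
       [   0.   ,    0.   ,    0.   ,    1.   ]])}
top {'vfov': 52.5610499673726, 'cx': 263.42255498083136, 'cy': 188.60223573528572, 'k1': -0.09440721094290762, 'extrinsics': array([[   0.019,    0.993,   -0.12 ,  311.141],
       [  -1.   ,    0.017,   -0.014,  151.628],
       [  -0.012,    0.121,    0.993, 1348.085],
       [   0.   ,    0.   ,    0.   ,    1.   ]])}
wrist {'vfov': 66.80773043726532, 'cx': 257.6427876996503, 'cy': 196.8465693731487, 'k1': -0.062016745630271326, 'mount': array([[   0.   ,    0.96 ,    0.28 ,   71.163],
       [   1.   ,   -0.   ,    0.001,   -0.021],
       [   0.001,    0.28 ,   -0.96 , -141.357],
       [   0.   ,    0.   ,    0.   ,    1.   ]])}
```

View pics/top0.png

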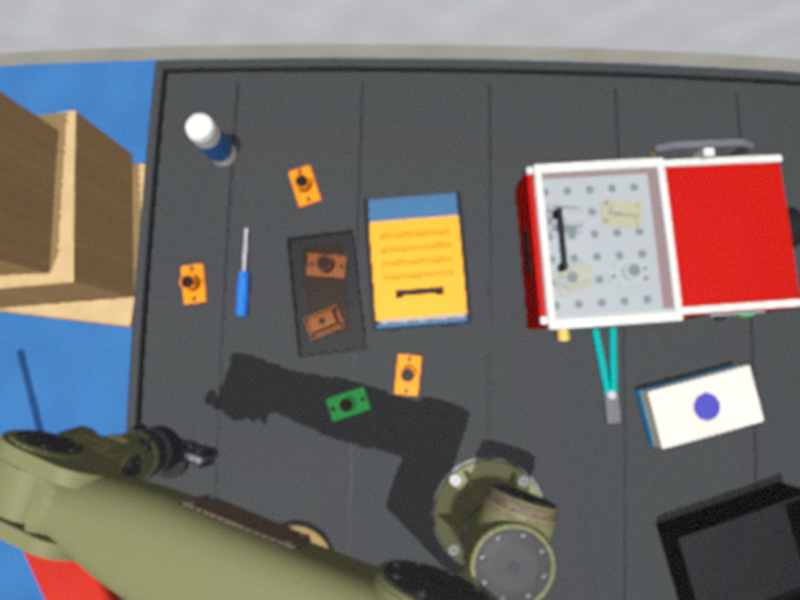

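View pics/side0.png

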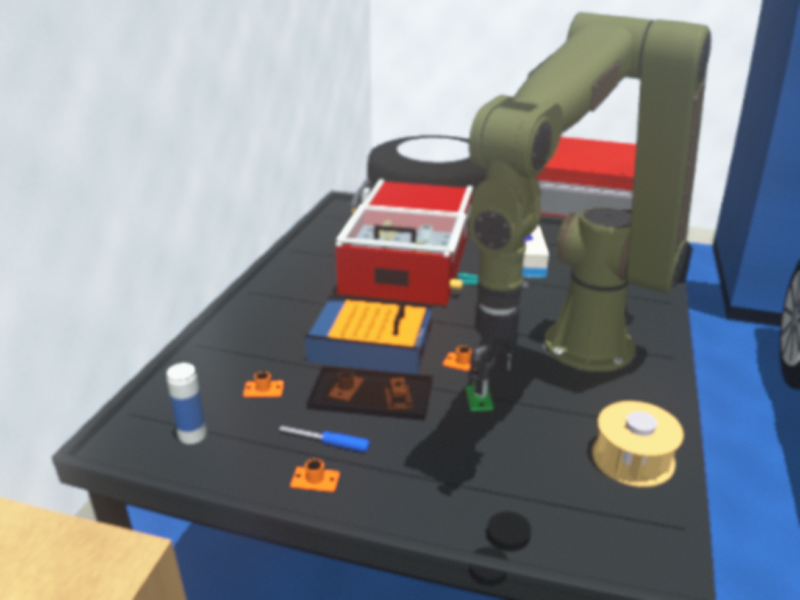

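```bash
cat > h.py <<'E'
import numpy as np,cv2
from cell import ctrl
from scipy.spatial.transform import Rotation as R
from scipy.optimize import minimize
np.set_printoptions(precision=2,suppress=True)
def Q(s): return R.from_quat(np.roll(s['ee_rot'],-1)).as_matrix()
class Cam:
    def __init__(c,name,crop=None):
        s=ctrl.get_state(); c.p=p=ctrl.camera_params(name); c.name=name
        if name=='wrist':
            T=np.eye(4);T[:3,:3]=Q(s);T[:3,3]=s['eef_pos'];c.E=T@p['mount']
        else: c.E=p['extrinsics']
        c.img=ctrl.capture(name); c.f=192/np.tan(np.radians(p['vfov'])/2)
    def proj(c,P):
        P=(np.atleast_2d(P)-c.E[:3,3])@c.E[:3,:3]
        u=np.c_[P[:,0],-P[:,1]]/-P[:,2:]; u=u*(1+c.p['k1']*(u**2).sum(1,keepdims=True))
        return u*c.f+[c.p['cx'],c.p['cy']]
    def pt(c,px,z):
        d=(np.array(px,float)-[c.p['cx'],c.p['cy']])/c.f;u=d.copy()
        for _ in range(20):u=d/(1+c.p['k1']*(u@u))
        v=c.E[:3,:3]@[u[0],-u[1],-1]; o=c.E[:3,3]
        return o+v*(z-o[2])/v[2]
    def find(c,t): return [r for r in ctrl.regions_of(c.name,t)]
    def fit(c,mask,boxes,x0,z,ign=None):
        """boxes: (cx,cy,z0,lx,ly,h); fit x,y,yaw (mm,rad) on base height z by IoU at 4x"""
        S=3; M=cv2.resize(mask.astype(np.uint8),None,fx=S,fy=S,interpolation=cv2.INTER_LINEAR)
        def cost(q):
            I=np.zeros_like(M);a=q[2]*.01;cs,sn=np.cos(a),np.sin(a)
            for b in boxes:
                V=np.array([[b[0]+i*b[3]/2,b[1]+j*b[4]/2,b[2]+k*b[5]] for i in(-1,1) for j in(-1,1) for k in(0,1)])
                W=np.c_[V[:,0]*cs-V[:,1]*sn+q[0],V[:,0]*sn+V[:,1]*cs+q[1],V[:,2]+z]
                h=cv2.convexHull(((c.proj(W)+.5)*S*16).astype(np.int32))
                cv2.fillConvexPoly(I,h,1,shift=4)
            if ign is not None: I=I*(1-ign)
            return 1-(I&M).sum()/max(1,(I|M).sum())
        best=None
        for da in (0,.5,1.0,1.57,2.2,2.7) if len(x0)<3 else (0,):
            q0=np.array([x0[0],x0[1],100*((x0[2] if len(x0)>2 else 0)+da)])
            r=minimize(cost,q0,method='Nelder-Mead',options=dict(initial_simplex=q0+np.array([[0,0,0],[12,0,0],[0,12,0],[0,0,25]]),maxiter=150))
            if best is None or r.fun<best.fun:best=r
        return np.r_[best.x[:2],(best.x[2]*.01+np.pi/2)%np.pi-np.pi/2,1-best.fun]
PARTS=dict(thermostat=[(0,0,0,86,54,8),(0,0,8,32,32,32)],carburettor=[(0,0,0,78,56,8),(0,0,8,56,32,32)],
 motor=[(0,0,0,74,56,7),(0,0,7,56,33,32)],bracket=[(0,0,0,86,56,6),(0,0,6,60,14,34)],
 exhaust_stub=[(0,0,0,88,52,9),(0,0,9,34,34,33)],engine_mount=[(0,0,0,84,56,8),(0,0,8,50,30,32)])
def part(c,n,z,k=None):
    out=[]
    for r in c.find(n)[:k or 6]:
        x0=c.pt(r['pixel'],z+15); q=c.fit(r['mask'],PARTS[n],x0[:2],z); out.append(q)
        print(n,'p%.2f'%r['p'],'px',np.round(r['pixel']),'n',r['mask'].sum(),'xy yaw iou',q)
    return out
def go(x,y,z,yline=None):
    """tool shift (cm) and spin to bring TCP to x,y,z with closing line at world angle yline"""
    s=ctrl.get_state();A=Q(s); d=A.T@(np.array([x,y,z])-s['eef_pos'])/10
    sp=0
    if yline is not None:
        cur=np.arctan2(A[1,1],A[0,1]); sp=-((yline-cur+np.pi/2)%np.pi-np.pi/2)
    print('go',np.round(d,2),'spin %.3f'%sp,'j6 %.2f'%s['joint_pos'][5]); return d,sp
def st():
    s=ctrl.get_state();print('t %.1f'%s['t'],s['eef_pos'],'F',s['wrist_force'],'op %.1f gf %.1f'%(s['opening'],s['gripper_force']))
E
python3 - <<'E'
from h import *
c=Cam('top')
for n,b,z in(('case',[(0,0,0,280,212,75)],0),('tray',[(0,0,0,270,150,18)],0)):
    r=c.find(n)[0]; m=r['mask'].copy()
    if n=='case':
        for k in('cover','cover_handle'):
            for g in c.find(k)[:1]: m|=g['mask']
    if n=='tray':
        for k in('exhaust_stub','engine_mount'):
            for g in c.find(k)[:1]: 
                m|=g['mask']
    print(n,r['p'],c.fit(m,b,list(c.pt(r['pixel'],z+20)[:2])+[0],z))
g=[c.find(k)[0] for k in('washer','guard')]
m=g[0]['mask']|g[1]['mask']
print('washer',c.fit(m,[(0,0,0,320,540,160)],list(c.pt(g[0]['pixel'],100)[:2]+[0,50])+[0],0))
for k,z,b in(('guard_handle',207,(0,0,-7,120,12,14)),('cover_handle',105,(0,0,-7,12,100,14))):
    for r in c.find(k): print(k,r['p'],r['pixel'],r['mask'].sum(),c.pt(r['pixel'],z),c.fit(r['mask'],[b],list(c.pt(r['pixel'],z)[:2])+[0],z))
for n in('exhaust_stub','engine_mount'): part(c,n,4)
E
```

```text
case 0.74 [543.46 162.23   0.1    0.97]
tray 0.92 [476.52 365.27   0.14   0.76]
washer [ 585.44 -344.67    0.08    0.94]
guard_handle 0.78 [391.4, 159.4] 8763 [ 544.41 -214.8   207.  ] [ 569.36 -237.15    0.74    0.03]
guard_handle 0.52 [264.6, 166.0] 5399 [517.27 165.84 207.  ] [501.93 140.5    1.37   0.04]
cover_handle 0.88 [266.8, 171.8] 3685 [516.75 159.63 105.  ] [559.78 137.8    0.22   0.04]
exhaust_stub p0.93 px [224. 255.] n 384 xy yaw iou [231.66 307.67  -1.23   0.91]
exhaust_stub p0.86 px [211. 166.] n 369 xy yaw iou [538.05 365.54   1.51   0.92]
exhaust_stub p0.80 px [193. 117.] n 288 xy yaw iou [724.39 425.74   0.4    0.76]
exhaust_stub p0.64 px [122. 180.] n 326 xy yaw iou [492.96 667.62   0.3    0.79]
exhaust_stub p0.58 px [258. 241.] n 393 xy yaw iou [298.15 177.14  -0.04   0.91]
engine_mount p0.75 px [208. 205.] n 376 xy yaw iou [409.52 365.93  -1.12   0.9 ]
```

```bash
python3 - <<'E'
from h import *
c=Cam('top')
for k,z,w,y0,x in(('guard_handle',207,(345,370,130,178),0,0),('cover_handle',105,(250,288,180,195),0,0)):
    m=np.zeros((384,512),np.uint8); a,b,e,f=w
    m[e:f,a:b]=(c.img[e:f,a:b].max(2)<75)
    n,l,s,ce=cv2.connectedComponentsWithStats(m); i=1+s[1:,4].argmax()
    r=cv2.minAreaRect(np.argwhere(l==i)[:,::-1].astype(np.float32)); B=[c.pt(p,z) for p in cv2.boxPoints(r)]
    print(k,s[i],ce[i],c.pt(ce[i],z),r,np.array(B)[:,:2])
st()
g=c.pt((358,153),207);k=c.pt((268,187),105);print(g,k)
E
```

```text
guard_handle [355 134   6  23  45] [357.76 143.09] [ 592.34 -113.39  207.  ] ((357.57696533203125, 145.1154022216797), (22.20221710205078, 3.348937749862671), 82.87498474121094) [[ 619.33 -104.04]
 [ 620.84 -114.19]
 [ 553.1  -121.43]
 [ 551.62 -111.37]]
cover_handle [255 187   3   2   4] [256.  187.5] [464.93 193.53 105.  ] ((256.0, 187.50001525878906), (0.7071067094802856, 2.1213202476501465), 45.0) [[463.25 196.72]
 [468.2  191.99]
 [466.61 190.34]
 [461.65 195.07]]
t 0.8 [172.02 574.78 231.32] F [ 0.17 -0.07  0.05] op 85.0 gf 0.0
[ 561.88 -113.66  207.  ] [467.22 154.89 105.  ]
```

```bash
python3 - <<'E'
from h import *
go(467,155,230,0.1)
E
```

```text
go [-40.29 -31.76   0.13] spin 1.180 j6 1.57
```

```bash
python3 -m pendant '[-40.3,-31.8,0,1.18,6, -40.3,-31.8,0,1.18,6, -40.3,-31.8,0,1.18,6, -40.3,-31.8,0,1.18,6, -40.3,-31.8,0,1.18,6, -40.3,-31.8,0,1.18,6, -40.3,-31.8,0,1.18,6, -40.3,-31.8,0,1.18,6, -40.3,-31.8,0,1.18,6, -40.3,-31.8,0,1.18,6, -40.3,-31.8,0,1.18,6, -40.3,-31.8,0,1.18,6, -40.3,-31.8,0,1.18,6, -40.3,-31.8,0,1.18,6]' && python3 - <<'E'
from h import *
st();c=Cam('wrist');cv2.imwrite('pics/w1.png',c.img[:,:,::-1])
print(c.proj([[467,155,105],[543,162,75]]))
E
```

```text
t: 2.2
eef_pos: [466.2, 155.7, 231.3]
ee_rot: [-0.0, 0.67, 0.742, -0.0]
wrist_force: [0.3, 0.3, 0.7]
opening: 59.8
gripper_force: 0.0
t 2.2 [466.2  155.71 231.27] F [0.27 0.26 0.67] op 59.8 gf 0.0
[[258.69 190.53]
 [330.9  183.89]]
```

View pics/w1.png

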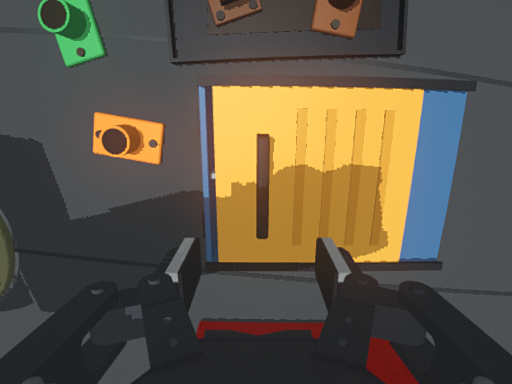

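```bash
python3 - <<'E'
from h import *
c=Cam('wrist');g=c.pt((263,187),105);print(g,np.arctan2(*(c.pt((264,134),112)-c.pt((262.5,238),112))[[1,0]])-np.pi/2)
# case top edges
for p in((203,87),(207,264),(466,93),(441,262)):print(p,c.pt(p,75))
go(g[0],g[1],88,.1)
E
```

```text
[470.72 158.98 105.  ] 0.0934727228133867
(203, 87) [403.54 245.02  75.  ]
(207, 264) [417.89  54.26  75.  ]
(466, 93) [664.61 269.48  75.  ]
(441, 262) [690.25  82.68  75.  ]
go [ 0.27  0.48 14.33] spin 0.002 j6 1.79
```

```bash
python3 -m pendant '[0.3,0.5,5,0,4, 0.3,0.5,10,0,4, 0.3,0.5,13,0,4, 0.3,0.5,14.3,0,4, 0.3,0.5,14.3,0,2.2, 0.3,0.5,14.3,0,2.2, 0.3,0.5,14.3,0,2.2, 0.3,1.5,14.3,0,2.2, 0.3,3.5,14.3,0,2.2, 0.3,6.5,14.3,0,2.2, 0.3,9.5,14.3,0,2.2, 0.3,12.5,14.3,0,2.2, 0.3,15.5,14.3,0,2.2, 0.3,18.5,14.3,0,2.2, 0.3,20,14.3,0,2.2, 0.3,21,14.3,0,2.2, 0.3,21.4,14.3,0,2.2, 0.3,21.4,14.3,0,2.2]'
```

```text
t: 4.1
eef_pos: [680.2, 179.0, 88.6]
ee_rot: [0.0, 0.671, 0.742, 0.0]
wrist_force: [0.1, 0.5, -0.4]
opening: 22.1
gripper_force: 0.0
```

```bash
python3 -m pendant '[0,-0.3,0,0,4, 0,-0.3,-3,0,4, 0,-0.3,-8,0,4, 0,-0.3,-13,0,4, 0,-0.3,-16,0,4]' && python3 - <<'E'
from h import *
st();c=Cam('wrist');r=c.find('case')[0];print(r['p'])
cv2.imwrite('pics/w2.png',c.img[:,:,::-1])
go(561,-114,260,0.08+1.571)
E
```

```text
t: 4.6
eef_pos: [677.0, 179.1, 253.4]
ee_rot: [0.001, 0.671, 0.742, 0.002]
wrist_force: [0.8, 0.4, -0.0]
opening: 40.1
gripper_force: 0.0
t 4.6 [677.02 179.07 253.37] F [ 0.81  0.45 -0.02] op 40.1 gf 0.0
0.67
go [-28.02 -14.64  -0.67] spin -1.551 j6 1.73
```

View pics/w2.png

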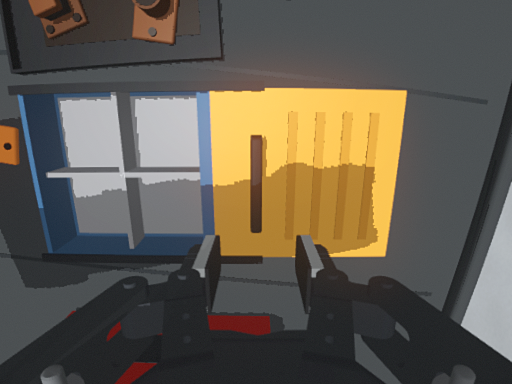

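```bash
python3 - <<'E'
from h import *
c=Cam('wrist')
x=c.pt((125.5,172.5),46);h=c.pt((256.5,184),105);a=c.pt((48,175),46);b=c.pt((200,171.5),46)
t=np.arctan2(b[1]-a[1],b[0]-a[0]);print('cross',x,'handle',h,'yaw',t,np.linalg.norm(b-a))
u=np.array([np.cos(t),np.sin(t)]);print('case',x[:2]+34*u,'cover',(h[:2]-x[:2])@u-34+90, [c.pt(p,75)[:2] for p in((22,92),(43,255))])
E
python3 -m pendant '[-28,-14.6,-2,-1.55,4,-28,-14.6,-2,-1.55,4,-28,-14.6,-2,-1.55,4,-28,-14.6,-2,-1.55,4,-28,-14.6,-2,-1.55,4,-28,-14.6,-2,-1.55,4,-28,-14.6,-2,-1.55,4,-28,-14.6,-2,-1.55,4,-28,-14.6,-2,-1.55,4,-28,-14.6,-2,-1.55,4,-28,-14.6,-2,-1.55,4,-28,-14.6,-2,-1.55,4,-28,-14.6,-2,-1.55,4]' && python3 - <<'E'
from h import *
c=Cam('wrist')
cv2.imwrite('pics/w3.png',c.img[:,:,::-1]);print(c.proj([561,-114,207]))
E
```

```text
cross [518.05 164.16  46.  ] handle [678.75 179.44 105.  ] yaw 0.11611520351492641 193.8339412047218
case [551.82 168.1 ] cover 217.3863608420357 [array([415.71, 250.35]), array([420.29,  54.75])]
t: 6.05
eef_pos: [558.4, -114.2, 267.2]
ee_rot: [-0.001, -0.039, 0.999, 0.0]
wrist_force: [0.6, -0.7, -0.6]
opening: 40.0
gripper_force: 0.0
[[257.81 216.76]]
```

View pics/w3.png

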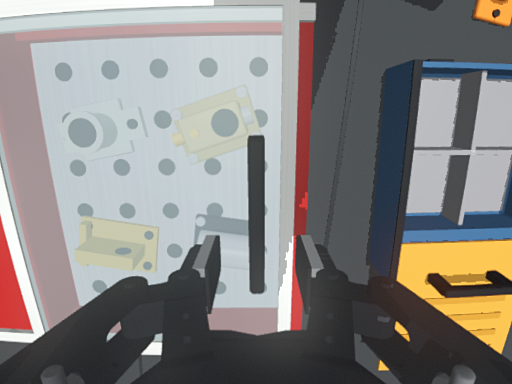

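```bash
python3 -m pendant '[0,0,4,0,4, 0,0,7,0,4, 0,0,7.7,0,4, 0,0,7.7,0,2.2, 0,0,7.7,0,2.2, 0,0,7.7,0,2.2, 0,-1,7.7,0,2.2, 0,-3,7.7,0,2.2, 0,-6,7.7,0,2.2, 0,-9,7.7,0,2.2, 0,-12,7.7,0,2.2, 0,-15,7.7,0,2.2, 0,-18,7.7,0,2.2, 0,-21,7.7,0,2.2, 0,-23.5,7.7,0,2.2, 0,-25,7.7,0,2.2, 0,-26,7.7,0,2.2, 0,-26,7.7,0,2.2, 0,-26,7.7,0,2.2]'
```

```text
t: 8.0
eef_pos: [579.5, -373.6, 191.2]
ee_rot: [-0.0, -0.04, 0.999, -0.0]
wrist_force: [-0.6, 0.0, 0.4]
opening: 22.2
gripper_force: 0.0
```

```bash
python3 -m pendant '[0,-0.5,0,0,2.2, 0,-0.5,0,0,2.2, 0,0,0,0,4, 0,0,0,0,4]' && python3 - <<'E'
from h import *
go(470,-210,330)
E
```

```text
t: 8.4
eef_pos: [579.9, -372.9, 191.4]
ee_rot: [-0.0, -0.04, 0.999, -0.0]
wrist_force: [0.4, 0.5, 0.6]
opening: 40.0
gripper_force: 0.0
go [  9.65  17.12 -13.86] spin 0.000 j6 -0.65
```

```bash
python3 -m pendant '[0,0.2,-4,0,6, 0,0.2,-8,0,6, 9.7,17.1,-13.8,0,6, 9.7,17.1,-13.8,0,6, 9.7,17.1,-13.8,0,6, 9.7,17.1,-13.8,0,6, 9.7,17.1,-13.8,0,6, 9.7,17.1,-13.8,0,6, 9.7,17.1,-13.8,0,6, 9.7,17.1,-13.8,0,6]' && python3 - <<'E'
from h import *
c=Cam('wrist');cv2.imwrite('pics/w4.png',c.img[:,:,::-1])
for n in('thermostat','carburettor','motor','bracket'): part(c,n,112,2)
E
```

```text
t: 9.4
eef_pos: [470.0, -211.7, 328.5]
ee_rot: [-0.0, -0.039, 0.999, 0.0]
wrist_force: [0.5, -0.5, -0.0]
opening: 59.8
gripper_force: 0.0
thermostat p0.73 px [463. 231.] n 18218 xy yaw iou [449.69  30.15   0.1    0.18]
thermostat p0.60 px [204. 206.] n 2375 xy yaw iou [ 514.53 -274.42   -1.27    0.8 ]
carburettor p0.78 px [298. 198.] n 2761 xy yaw iou [ 501.36 -159.36   -1.17    0.96]
motor p0.93 px [297. 288.] n 1885 xy yaw iou [ 625.97 -143.27    1.53    0.78]
motor p0.38 px [215. 292.] n 1645 xy yaw iou [ 639.21 -255.63   -1.56    0.69]
bracket p0.71 px [213. 293.] n 1710 xy yaw iou [ 640.53 -257.85    1.57    0.7 ]
```

View pics/w4.png

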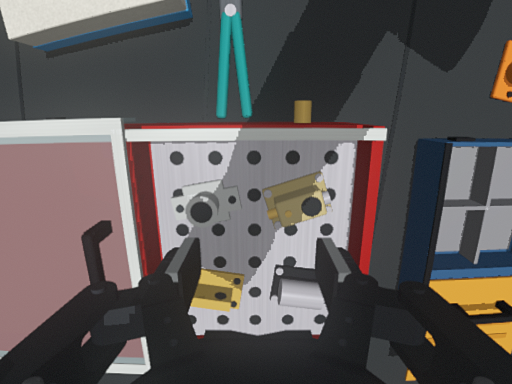

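```bash
python3 - <<'E'
from h import *
go(501.4,-159.4,122,-1.17+1.571)
E
```

```text
go [-3.58  4.92 20.67] spin 1.248 j6 -0.50
```

```bash
python3 -m pendant '[-3.6,4.9,4,1.25,6, -3.6,4.9,8,1.25,6, -3.6,4.9,11,1.25,6, -3.6,4.9,12,1.25,6, -3.6,4.9,12,1.25,6, -3.6,4.9,12,1.25,6, -3.6,4.9,12,1.25,6, -3.6,4.9,12,1.25,6, -3.6,4.9,12,1.25,6, -3.6,4.9,14,1.25,6, -3.6,4.9,17,1.25,6, -3.6,4.9,20,1.25,6, -3.6,4.9,20.6,1.25,6, -3.6,4.9,20.6,1.25,6, -3.6,4.9,20.6,1.25,2, -3.6,4.9,20.6,1.25,2, -3.6,4.9,20.6,1.25,2, -3.6,4.9,20.6,1.25,2]'
```

```text
t: 11.45
eef_pos: [503.2, -159.6, 125.1]
ee_rot: [0.002, 0.552, 0.834, 0.001]
wrist_force: [-0.1, 0.1, 5.9]
opening: 31.3
gripper_force: 61.5
```

```bash
python3 - <<'E'
from h import *
go(575,119,200,.116)
E
```

```text
go [22.85 17.49 -7.49] spin 0.284 j6 0.86
```

```bash
python3 -m pendant '[0,0,-3,0,2, 0,0,-7,0,2, 4,3,-8,0.1,2, 8,6,-8,0.28,2, 12,9,-8,0.28,2, 16,12,-8,0.28,2, 20,15.5,-8,0.28,2, 22.8,17.5,-7.5,0.28,2, 22.8,17.5,-7.5,0.28,2, 22.8,17.5,-7.5,0.28,2, 22.8,17.5,-7.5,0.28,2]' && python3 - <<'E'
from h import *
st();c=Cam('wrist');cv2.imwrite('pics/w5.png',c.img[:,:,::-1])
print(c.proj([[518,164.2,46],[575,119,6]]))
E
```

```text
t: 12.55
eef_pos: [573.4, 118.1, 198.1]
ee_rot: [-0.0, 0.664, 0.748, -0.001]
wrist_force: [0.7, -0.4, -3.2]
opening: 30.9
gripper_force: 60.9
t 12.6 [573.41 118.09 198.06] F [ 0.67 -0.44 -3.21] op 30.9 gf 60.9
[[208.03 131.79]
 [259.46 174.55]]
```

View pics/w5.png

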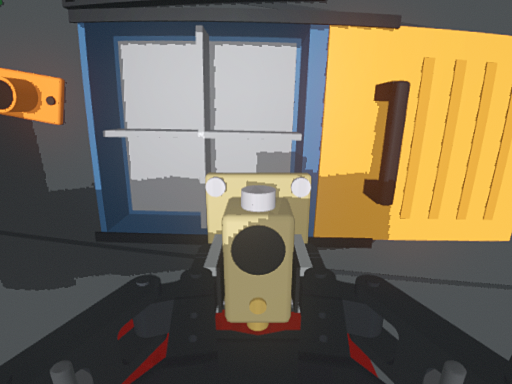

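```bash
python3 - <<'E'
from h import *
c=Cam('wrist')
x=c.pt((201.5,133.5),46);a=c.pt((104,134),46);b=c.pt((300,136.5),46)
t=np.arctan2(b[1]-a[1],b[0]-a[0]);print('cross',x,'yaw',t, np.linalg.norm(b-a))
# inner floor corners far row
for p in((121,40),(300,38)):print(p,c.pt(p,6))
q=part(c,'carburettor',186,1)
E
```

```text
cross [511.87 161.53  46.  ] yaw 0.10107589975621832 197.07067247355099
(121, 40) [411.58 246.68   6.  ]
(300, 38) [599.86 268.97   6.  ]
carburettor p0.68 px [256. 234.] n 12612 xy yaw iou [573.1  119.04  -1.45   0.82]
```

```bash
python3 - <<'E'
from h import *
go(569.6,116.2,105,.105)
E
```

```text
go [-0.09 -0.44  9.35] spin 0.013 j6 1.65
```

```bash
python3 -m pendant '[-0.1,-0.4,3,0.01,2, -0.1,-0.4,6,0.01,2, -0.1,-0.4,9,0.01,2,-0.1,-0.4,9.4,0.01,2, -0.1,-0.4,9.4,0.01,2]' && python3 - <<'E'
from h import *
st();c=Cam('wrist');cv2.imwrite('pics/w6.png',c.img[:,:,::-1])
print(c.proj([[513,162,46],[569.6,116.2,6]]))
E
```

```text
t: 13.2
eef_pos: [569.4, 116.6, 104.0]
ee_rot: [-0.001, 0.668, 0.745, -0.001]
wrist_force: [0.2, 0.3, -3.4]
opening: 30.7
gripper_force: 60.8
t 13.2 [569.43 116.56 104.01] F [ 0.19  0.26 -3.39] op 30.7 gf 60.8
[[183.   142.54]
 [258.28 198.53]]
```

View pics/w6.png

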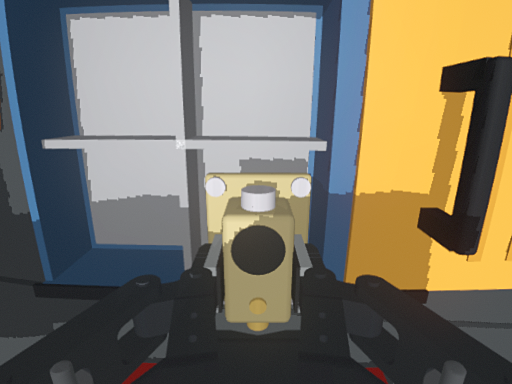

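```bash
python3 -m pendant '[0,-0.1,4,0,2, 0,-0.1,7.5,0,2, 0,-0.1,8.4,0,2, 0,-0.1,8.5,0,2, 0,-0.1,8.5,0,2]'; python3 -m pendant '[0,0,0,0,4.8,0,0,0,0,4.8, 0,0,0,0,4.8, 0,0,-4,0,4.8, 0,0,-8,0,4.8, 0,0,-13,0,4.8, 0,0,-18,0,4.8]' && python3 - <<'E'
from h import *
go(514.5,-274.4,122,-1.27+1.571)
E
```

```text
t: 13.75
eef_pos: [570.9, 117.6, 21.2]
ee_rot: [0.001, 0.667, 0.745, 0.001]
wrist_force: [0.1, -0.5, -3.0]
opening: 31.5
gripper_force: 61.4
t: 14.45
eef_pos: [568.8, 117.3, 201.4]
ee_rot: [0.0, 0.667, 0.745, 0.0]
wrist_force: [1.1, -0.8, 0.1]
opening: 47.5
gripper_force: 0.0
go [-38.34  -9.7    7.94] spin -0.191 j6 1.66
```

```bash
python3 -m pendant '[-5,-1.3,-3,-0.1,6,-10,-2.5,-3.5,-0.19,6,-15,-3.8,-3.5,-0.19,6,-20,-5,-3.5,-0.19,6,-25,-6.3,-3.5,-0.19,6,-30,-7.5,-3.5,-0.19,6,-35,-8.8,-3.5,-0.19,6,-38.3,-9.7,-3.5,-0.19,6,-38.3,-9.7,-3.5,-0.19,6,-38.3,-9.7,-3.5,-0.19,6,-38.3,-9.7,-3.5,-0.19,6]' && python3 - <<'E'
from h import *
st();c=Cam('wrist')
for n in('thermostat','motor','bracket'): part(c,n,112,2)
E
```

```text
t: 15.55
eef_pos: [514.9, -273.2, 234.5]
ee_rot: [-0.0, 0.593, 0.805, 0.0]
wrist_force: [-0.0, 0.1, -0.7]
opening: 59.9
gripper_force: 0.0
t 15.6 [ 514.88 -273.22  234.48] F [-0.    0.05 -0.72] op 59.9 gf 0.0
thermostat p0.89 px [254. 194.] n 4371 xy yaw iou [ 514.13 -273.85   -1.3     0.79]
motor p0.67 px [431.  84.] n 6605 xy yaw iou [ 625.57 -142.7     1.51    0.88]
bracket p0.62 px [381. 218.] n 5130 xy yaw iou [ 639.53 -264.01    1.52    0.96]
```

```bash
python3 - <<'E'
from h import *
go(514.3,-273.8,123,-1.29+1.571)
E
python3 -m pendant '[0,-0.1,4,0.02,6, 0,-0.1,8,0.02,6, 0,-0.1,11,0.02,6, 0,-0.1,11.2,0.02,6, 0,-0.1,11.2,0.02,2, 0,-0.1,11.2,0.02,2, 0,-0.1,11.2,0.02,2, 0,-0.1,11.2,0.02,2, 0,-0.1,7,0.02,2, 0,-0.1,2,0.02,2, 0,-0.1,0,0.02,2]' && python3 - <<'E'
from h import *
st();go(454.5,207.6,200,.108)
c=Cam('wrist');part(c,'thermostat',ctrl.get_state()['eef_pos'][2]-11,1)
E
```

```text
go [-0.09 -0.12 11.15] spin 0.021 j6 0.78
t: 16.85
eef_pos: [515.6, -275.3, 239.5]
ee_rot: [0.003, 0.602, 0.799, 0.0]
wrist_force: [0.7, 0.2, -3.1]
opening: 32.0
gripper_force: 61.1
t 16.9 [ 515.59 -275.32  239.52] F [ 0.66  0.18 -3.09] op 32.0 gf 61.1
go [48.12  7.45  3.76] spin 0.172 j6 0.80
thermostat p0.68 px [241. 324.] n 4721 xy yaw iou [ 537.2  -354.65   -1.31    0.19]
```

```bash
python3 -m pendant '[4,0.6,1,0.1,2, 9,1.4,3,0.17,2, 14,2.2,3,0.17,2, 19,3,3,0.17,2, 24,3.7,3,0.17,2, 29,4.5,3,0.17,2, 34,5.3,3,0.17,2, 39,6,3,0.17,2, 44,6.8,3,0.17,2, 48.1,7.4,4,0.17,2, 48.1,7.4,8,0.17,2, 48.1,7.4,12,0.17,2, 48.1,7.4,13,0.17,2, 48.1,7.4,13,0.17,2]' && python3 - <<'E'
from h import *
st();c=Cam('wrist');cv2.imwrite('pics/w7.png',c.img[:,:,::-1])
print(c.proj([[511.3,162,46],[454.5,207.6,6]]));go(454.5,207.6,22,.108)
E
```

```text
t: 18.35
eef_pos: [449.5, 207.2, 101.9]
ee_rot: [-0.001, 0.667, 0.745, -0.003]
wrist_force: [-0.8, -0.2, -2.5]
opening: 32.3
gripper_force: 60.8
t 18.4 [449.51 207.17 101.86] F [-0.77 -0.19 -2.5 ] op 32.3 gf 60.8
[[331.28 277.53]
 [264.44 198.79]]
go [-0.05  0.33  8.18] spin 0.001 j6 1.89
```

View pics/w7.png

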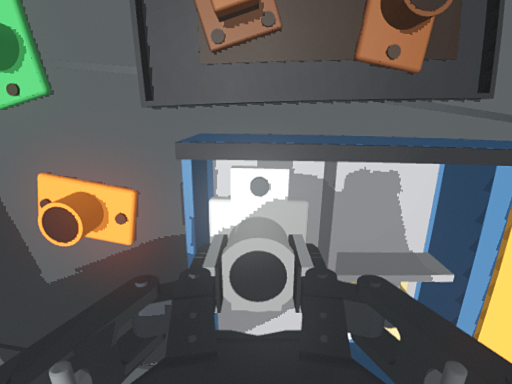

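```bash
python3 - <<'E'
from h import *
c=Cam('wrist');z=ctrl.get_state()['eef_pos'][2]-11
X=np.array([511.3,162]);u=np.array([.994,.108]);v=np.array([-.108,.994])
print('wall',c.proj([[*(X-51.5*u+100*v),75],[*(X-100*u+100*v),75]]),'expected row ~158')
p=c.pt((260,168.5),z+8);print('flange tip local from comp centre',[(p[:2]-(X-51.5*u+51.5*v))@k for k in(u,v)])
p=c.pt((260,158),75);print('wall local',(p[:2]-X)@v)
for k in ((319,190),):print('div top?',[(c.pt(k,46)[:2]-X)@j for j in(u,v)])
st()
E
```

```text
wall [[263.7  153.02]
 [181.01 153.08]] expected row ~158
flange tip local from comp centre [np.float64(-2.302685793056823), np.float64(44.45091421851536)]
wall local 97.04163132721327
div top? [np.float64(-11.51982082618349), np.float64(69.96082111180539)]
t 18.4 [452.63 208.28 105.11] F [-0.17 -0.38 -3.23] op 32.1 gf 60.8
```

```bash
python3 -m pendant '[-0.25,0.2,1,0,2, -0.25,0.2,4,0,2, -0.25,0.2,7,0,2, -0.25,0.2,8,0,2, -0.25,0.2,8.3,0,2, -0.25,0.2,8.3,0,2]'; python3 -c "
from h import *
st();st();c=Cam('wrist');st();c=Cam('wrist');st()"
```

```text
t: 19.05
eef_pos: [455.1, 206.3, 22.0]
ee_rot: [0.0, 0.667, 0.745, 0.0]
wrist_force: [0.0, 0.2, -3.7]
opening: 31.8
gripper_force: 61.0
t 19.1 [455.11 206.3   22.05] F [ 0.03  0.22 -3.75] op 31.8 gf 61.0
t 19.1 [455.11 206.3   22.05] F [ 0.03  0.22 -3.75] op 31.8 gf 61.0
t 19.1 [455.5  206.53  22.51] F [ 0.03 -0.04 -3.17] op 32.0 gf 61.0
t 19.1 [455.66 206.68  22.7 ] F [-0.09 -0.09 -3.01] op 31.8 gf 61.0
```

```bash
python3 -m pendant '[0,0,0.4,0,2, 0,0,0.4,0,4.8,0,0,0.4,0,4.8, 0,0,0.4,0,4.8, 0,0,-4,0,4.8, 0,0,-8,0,4.8, 0,0,-13,0,4.8, 0,0,-18,0,4.8, 0,0,-20,0,4.8]' && python3 - <<'E'
from h import *
go(639.5,-264,235,-.05)
c=Cam('wrist');part(c,'thermostat',6,1)
E
```

```text
t: 20.05
eef_pos: [456.4, 207.2, 226.7]
ee_rot: [0.001, 0.667, 0.745, 0.003]
wrist_force: [0.6, 1.2, -0.5]
opening: 47.5
gripper_force: 0.0
go [-48.84  13.03  -0.85] spin 0.160 j6 1.89
thermostat p0.36 px [344.  41.] n 3750 xy yaw iou [537.17 365.84   1.49   0.92]
```

```bash
python3 -m pendant '[-4,1,-0.8,0.1,4,-9,2.4,-0.8,0.16,4,-14,3.7,-0.8,0.16,4,-19,5,-0.8,0.16,4,-24,6.4,-0.8,0.16,4,-29,7.7,-0.8,0.16,4,-34,9,-0.8,0.16,4,-39,10.4,-0.8,0.16,4,-44,11.7,-0.8,0.16,4,-48.8,13,-0.8,0.16,4,-48.8,13,-0.8,0.16,4,-48.8,13,-0.8,0.16,4,-48.8,13,-0.8,0.16,4]' && python3 - <<'E'
from h import *
st();c=Cam('wrist')
for n in('motor','bracket','thermostat'): q=part(c,n,112,1)
q=part(c,'bracket',112,1)[0]
go(q[0],q[1],122,q[2]+1.571)
E
```

```text
t: 21.45
eef_pos: [636.3, -263.7, 228.0]
ee_rot: [-0.001, 0.725, 0.689, -0.0]
wrist_force: [-0.1, -0.4, -0.0]
opening: 40.1
gripper_force: 0.0
t 21.4 [ 636.32 -263.69  228.04] F [-0.1  -0.39 -0.01] op 40.1 gf 0.0
bracket p0.75 px [257. 192.] n 5792 xy yaw iou [ 640.26 -263.56    1.5     0.97]
bracket p0.75 px [257. 192.] n 5792 xy yaw iou [ 640.26 -263.56    1.5     0.97]
go [-0.03  0.32 10.78] spin 0.026 j6 1.23
```

```bash
python3 -m pendant '[0,0.2,4,0.03,4, 0,0.2,8,0.03,4, 0,0.2,10.7,0.03,4, 0,0.2,10.9,0.03,4, 0,0.2,10.9,0.03,0.5, 0,0.2,10.9,0.03,0.5, 0,0.2,10.9,0.03,0.5, 0,0.2,10.9,0.03,0.5, 0,0.2,10.9,0.03,0.5, 0,0.2,7,0.03,0.5, 0,0.2,2,0.03,0.5, 0,0.2,0,0.03,0.5]' && python3 - <<'E'
from h import *
st();go(556.9,218.3,200,.108)
E
```

```text
t: 22.9
eef_pos: [640.4, -265.5, 233.8]
ee_rot: [0.002, 0.735, 0.678, 0.001]
wrist_force: [0.4, 0.4, -2.7]
opening: 13.1
gripper_force: 59.6
t 22.9 [ 640.43 -265.48  233.84] F [ 0.36  0.36 -2.71] op 13.1 gf 59.6
go [ 47.56 -12.22   3.24] spin -0.188 j6 1.26
```

```bash
python3 -m pendant '[4,-1,1,-0.1,0.5, 9,-2.3,3,-0.19,0.5, 14,-3.6,3,-0.19,0.5, 19,-4.9,3,-0.19,0.5, 24,-6.2,3,-0.19,0.5, 29,-7.4,3,-0.19,0.5, 34,-8.7,3,-0.19,0.5, 39,-10,3,-0.19,0.5, 44,-11.3,3,-0.19,0.5, 47.5,-12.2,4,-0.19,0.5, 47.5,-12.2,8,-0.19,0.5, 47.5,-12.2,12,-0.19,0.5, 47.5,-12.2,12.7,-0.19,0.5, 47.5,-12.2,12.7,-0.19,0.5,47.5,-12.2,12.7,-0.19,0.5]' && python3 - <<'E'
from h import *
st();c=Cam('wrist');cv2.imwrite('pics/w8.png',c.img[:,:,::-1])
X=np.array([511.3,162]);u=np.array([.994,.108]);v=np.array([-.108,.994])
print(c.proj([[*(X+a*u+b*v),zz] for a,b,zz in((0,0,46),(51.5,100,75),(100,100,75),(0,100,46))]));go(556.9,218.3,22,.108);st()
part(c,'bracket',ctrl.get_state()['eef_pos'][2]-11,1)
part(c,'thermostat',6,1)
E
```

```text
t: 24.4
eef_pos: [556.7, 218.4, 103.9]
ee_rot: [0.0, 0.667, 0.745, 0.001]
wrist_force: [0.7, -0.2, -1.9]
opening: 13.3
gripper_force: 59.4
t 24.4 [556.66 218.44 103.92] F [ 0.66 -0.24 -1.93] op 13.3 gf 59.4
[[192.13 275.66]
 [258.57 151.67]
 [341.15 151.97]
 [182.87 146.28]]
go [-0.03 -0.06  8.25] spin 0.001 j6 1.84
t 24.4 [557.21 218.62 104.52] F [ 0.53 -0.02 -2.15] op 12.6 gf 59.4
bracket p0.71 px [337. 220.] n 59273 xy yaw iou [646.67 238.77   1.2    0.29]
```

View pics/w8.png

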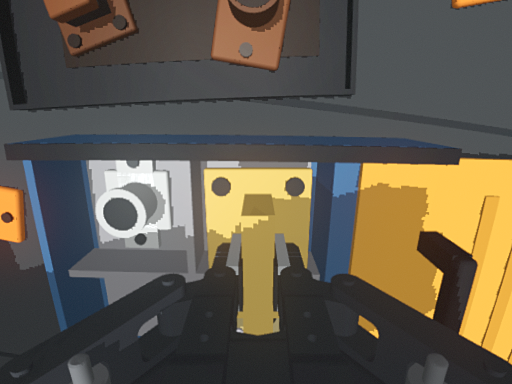

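```bash
python3 - <<'E'
from h import *
c=Cam('wrist');z=ctrl.get_state()['eef_pos'][2]-11
X=np.array([511.3,162]);u=np.array([.994,.108]);v=np.array([-.108,.994])
for p,zz in(((260,168.5),z+6),((260,161.5),75),((260,145),75),((204,175),z+6),((313,175),z+6),((313,200),46),((196,200),46),((206,200),46)):
    q=c.pt(p,zz)[:2]-X;print(p,zz,q@u,q@v)
E
```

```text
(260, 168.5) 99.24727583617413 52.6724378832425 94.638953454268
(260, 161.5) 75 52.95310663482875 94.27967398410672
(260, 145) 75 52.92266435692376 103.9683908254282
(204, 175) 99.24727583617413 23.878515888638486 91.27109834294744
(313, 175) 99.24727583617413 79.99257614344245 91.28638268025058
(313, 200) 46 91.53500325175354 61.72795934359214
(196, 200) 46 7.390105750238463 61.73489187381844
(206, 200) 46 14.604722874409157 61.73617250810423
```

```bash
python3 -m pendant '[-0.35,0,1,0,0.5, -0.35,0,4,0,0.5, -0.35,0,7,0,0.5, -0.35,0,8.3,0,0.5, -0.35,0,8.6,0,0.5, -0.35,0,8.6,0,0.5]'; python3 -m pendant '[0,0,0,0,3.5,0,0,0,0,3.5, 0,0,0,0,3.5, 0,0,-4,0,3.5, 0,0,-8,0,3.5, 0,0,-13,0,3.5, 0,0,-18,0,3.5, 0,0,-20,0,3.5]' && python3 - <<'E'
from h import *
c=Cam('wrist');part(c,'bracket',6,1);go(625.6,-142.7,235,1.51+1.571)
E
```

```text
t: 25.2
eef_pos: [555.4, 214.7, 16.2]
ee_rot: [-0.0, 0.667, 0.745, -0.0]
wrist_force: [0.2, -0.3, -2.9]
opening: 12.8
gripper_force: 60.2
t: 26.0
eef_pos: [558.3, 216.0, 222.6]
ee_rot: [0.002, 0.667, 0.745, 0.004]
wrist_force: [0.8, 0.7, -0.5]
opening: 35.0
gripper_force: 0.0
bracket p0.61 px [251. 174.] n 2960 xy yaw iou [555.26 213.58  -1.46   0.93]
go [-36.4    2.74  -1.42] spin 0.171 j6 1.83
```

Bracket stands in the far left compartment. Now the motor.

```bash
python3 -m pendant '[-5,0.4,-1.2,0.1,6,-10,0.8,-1.2,0.17,6,-15,1.1,-1.2,0.17,6,-20,1.5,-1.2,0.17,6,-25,1.9,-1.2,0.17,6,-30,2.3,-1.2,0.17,6,-34,2.6,-1.2,0.17,6,-36.4,2.8,-1.2,0.17,6,-36.4,2.8,-1.2,0.17,6,-36.4,2.8,-1.2,0.17,6,-36.4,2.8,-1.2,0.17,6]' && python3 - <<'E'
from h import *
st();c=Cam('wrist')
q=part(c,'motor',112,1)[0]
go(q[0],q[1],122,q[2]+1.571)
E
```

```text
t: 27.2
eef_pos: [623.2, -142.5, 227.7]
ee_rot: [-0.001, 0.728, 0.686, -0.0]
wrist_force: [-0.1, 1.0, -0.5]
opening: 60.0
gripper_force: 0.0
t 27.2 [ 623.16 -142.52  227.67] F [-0.1   1.04 -0.55] op 60.0 gf 0.0
motor p0.69 px [263. 193.] n 5183 xy yaw iou [ 625.93 -141.89    1.51    0.95]
go [ 0.05  0.25 10.61] spin 0.001 j6 1.40
```

```bash
python3 -m pendant '[0,0.2,4,0,6, 0,0.2,8,0,6, 0,0.2,10.7,0,6, 0,0.2,11.2,0,6, 0,0.2,11.2,0,2, 0,0.2,11.2,0,2, 0,0.2,11.2,0,2, 0,0.2,11.2,0,2, 0,0.2,11.2,0,2]' && python3 -m pendant '[0,0,-3,0,2, 0,0,-7,0,2, 0,0,-10,0,2]' && python3 - <<'E'
from h import *
st();go(465.7,105.2,200,.108)
E
```

```text
t: 28.2
eef_pos: [626.6, -143.1, 118.5]
ee_rot: [0.001, 0.728, 0.686, 0.001]
wrist_force: [-1.2, 1.9, 4.5]
opening: 33.6
gripper_force: 61.4
t: 28.5
eef_pos: [625.4, -143.0, 218.4]
ee_rot: [0.0, 0.728, 0.686, 0.0]
wrist_force: [1.1, 0.6, -4.2]
opening: 32.8
gripper_force: 61.4
t 28.5 [ 625.4  -142.96  218.41] F [ 1.14  0.55 -4.2 ] op 32.8 gf 61.4
go [ 23.83 -17.4    1.84] spin -0.167 j6 1.40
```

```bash
python3 -m pendant '[4,-2.9,1,-0.1,2, 8,-5.8,1,-0.17,2, 12,-8.8,1,-0.17,2, 16,-11.7,1,-0.17,2, 20,-14.6,1,-0.17,2, 23.8,-17.4,2,-0.17,2, 23.8,-17.4,6,-0.17,2, 23.8,-17.4,10,-0.17,2, 23.8,-17.4,11,-0.17,2, 23.8,-17.4,11,-0.17,2, 23.8,-17.4,11,-0.17,2]' && python3 - <<'E'
from h import *
st();c=Cam('wrist');cv2.imwrite('pics/w9.png',c.img[:,:,::-1])
go(465.7,105.2,14,.108);st()
X=np.array([511.3,162]);print(c.proj([[*X,46]]))
E
```

```text
t: 29.6
eef_pos: [467.2, 104.3, 107.7]
ee_rot: [0.0, 0.667, 0.745, 0.001]
wrist_force: [0.7, -0.2, -4.2]
opening: 33.3
gripper_force: 61.9
t 29.6 [467.18 104.33 107.73] F [ 0.72 -0.2  -4.17] op 33.3 gf 61.9
go [ 0.1  -0.23  9.42] spin 0.002 j6 1.68
t 29.6 [467.81 104.37 108.17] F [ 0.24  0.28 -3.78] op 33.2 gf 61.9
[[330.36 140.28]]
```

View pics/w9.png

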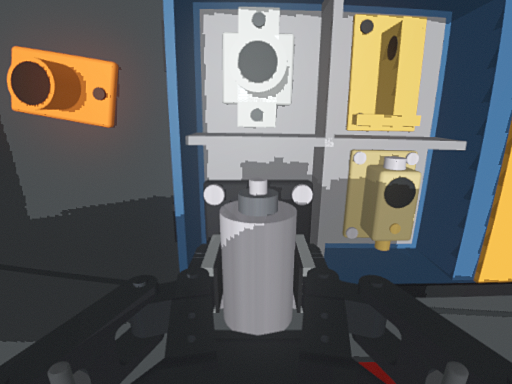

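```bash
python3 -m pendant '[0,-0.1,4,0,2, 0,-0.1,7,0,2, 0,-0.1,9,0,2, 0,-0.1,9.4,0,2, 0,-0.1,9.4,0,2]'; python3 -m pendant '[0,0,0.1,0,4.8,0,0,0.1,0,4.8, 0,0,0.1,0,4.8, 0,0,-4,0,4.8, 0,0,-8,0,4.8, 0,0,-13,0,4.8, 0,0,-18,0,4.8, 0,0,-20,0,4.8]' && python3 - <<'E'
from h import *
c=Cam('wrist');part(c,'motor',6,1);go(538,365.7,190,1.49+1.571);st()
E
```

```text
t: 30.15
eef_pos: [466.3, 104.1, 13.5]
ee_rot: [0.0, 0.667, 0.745, 0.0]
wrist_force: [-0.3, 0.1, -4.2]
opening: 33.3
gripper_force: 62.3
t: 30.95
eef_pos: [466.9, 104.6, 217.8]
ee_rot: [0.002, 0.667, 0.745, 0.003]
wrist_force: [0.5, 0.2, -0.7]
opening: 48.0
gripper_force: 0.0
motor p0.72 px [258. 170.] n 2768 xy yaw iou [466.02 105.68  -1.46   0.95]
go [25.17  9.88  2.74] spin 0.191 j6 1.68
t 31.1 [467.22 104.63 216.46] F [-0.14 -0.31 -0.37] op 48.0 gf 0.0
```

```bash
python3 -m pendant '[4,1.6,1,0.1,6,8,3.2,2,0.19,6,12,4.8,2.7,0.19,6,16,6.4,4,0.19,6,20,8,5,0.19,6,25.2,9.9,6,0.19,6,25.2,9.9,6.5,0.19,6,25.2,9.9,6.5,0.19,6,25.2,9.9,6.5,0.19,6]' && python3 - <<'E'
from h import *
st();c=Cam('wrist');cv2.imwrite('pics/w10.png',c.img[:,:,::-1])
for q in part(c,'exhaust_stub',4,3): pass
part(c,'engine_mount',4,2)
E
```

```text
t: 31.95
eef_pos: [534.8, 364.0, 146.3]
ee_rot: [-0.0, 0.735, 0.678, -0.001]
wrist_force: [-0.1, -1.0, 0.6]
opening: 60.1
gripper_force: 0.0
t 31.9 [534.82 364.03 146.26] F [-0.12 -1.01  0.56] op 60.1 gf 0.0
exhaust_stub p0.88 px [260. 184.] n 4455 xy yaw iou [537.15 367.07   1.52   0.92]
exhaust_stub p0.60 px [ 88. 338.] n 47 xy yaw iou [309.92 144.33   1.03   0.02]
exhaust_stub p0.59 px [448. 108.] n 5049 xy yaw iou [720.17 425.65   0.31   0.9 ]
engine_mount p0.60 px [132. 195.] n 4992 xy yaw iou [410.45 367.29  -1.17   0.95]
```

View pics/w10.png

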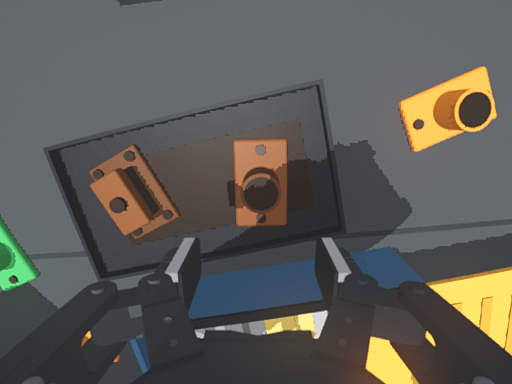

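```bash
python3 -m pendant '[0.2,0.1,4,0,6, 0.2,0.1,8,0,6, 0.2,0.1,12,0,6, 0.2,0.1,13,0,6, 0.2,0.1,13,0,6, 0.2,0.1,13,0,2, 0.2,0.1,13,0,2, 0.2,0.1,13,0,2, 0.2,0.1,13,0,2,0.2,0.1,13,0,2]' && python3 -m pendant '[0,0,-4,0,2, 0,0,-9,0,2, 0,0,-14,0,2,0,0,-19,0,2,0,0,-22,0,2]' && python3 - <<'E'
from h import *
st();go(570,-150,235,1.65)
go(570,-150,235,.108)
E
```

```text
t: 33.1
eef_pos: [538.8, 368.4, 20.4]
ee_rot: [0.0, 0.735, 0.678, 0.002]
wrist_force: [-0.9, -0.8, 7.0]
opening: 34.5
gripper_force: 60.4
t: 33.6
eef_pos: [538.3, 368.2, 243.4]
ee_rot: [0.001, 0.735, 0.678, 0.003]
wrist_force: [0.8, 0.6, -3.0]
opening: 34.2
gripper_force: 61.1
t 33.6 [538.33 368.25 243.44] F [ 0.77  0.64 -3.05] op 34.2 gf 61.1
go [-51.41   7.29   0.66] spin 1.412 j6 2.25
go [-51.41   7.29   0.66] spin -0.188 j6 2.25
```

```bash
python3 -m pendant '[-4,0.5,0,0,2,-9,0.9,0,0,2,-14,1.5,0,0,2,-19,2.3,0,0,2,-24,3,0,0,2,-29,3.7,0,0,2,-34,4.4,0,0,2,-39,5.1,0,0,2,-44,5.8,0,0,2,-49,6.4,0,0,2,-51.4,6.8,1,0,2,-51.4,6.8,5,0,2,-51.4,6.8,8,0,2,-51.4,6.8,10,0,2,-51.4,6.8,10.5,0,2,-51.4,6.8,10.5,0,2]' && python3 - <<'E'
from h import *
c=Cam('wrist');st();c=Cam('wrist');st()
E
```

```text
t: 35.2
eef_pos: [563.5, -150.3, 132.5]
ee_rot: [-0.0, 0.735, 0.678, -0.0]
wrist_force: [0.4, 0.1, -3.0]
opening: 34.3
gripper_force: 61.2
t 35.2 [ 564.37 -150.49  133.5 ] F [-0.2  -1.03 -3.67] op 34.1 gf 61.2
t 35.3 [ 564.9  -150.6   134.04] F [ 0.18 -0.33 -3.25] op 33.9 gf 61.2
```

```bash
python3 -m pendant '[0,0,0.5,0,2,0,0,0.8,0,2,0,0,0.8,0,2]';python3 -m pendant '[0,0,0,0,5,0,0,0,0,5,0,0,0,0,5,0,0,-4,0,5,0,0,-8,0,5,0,0,-11,0,5]' && python3 - <<'E'
from h import *
c=Cam('wrist');q=part(c,'exhaust_stub',112,1)
go(410.5,367,160,-1.17+1.571)
E
```

```text
t: 35.6
eef_pos: [565.6, -150.8, 128.3]
ee_rot: [0.002, 0.735, 0.678, 0.001]
wrist_force: [-5.9, 1.9, 16.8]
opening: 34.5
gripper_force: 63.3
t: 36.2
eef_pos: [564.3, -150.5, 236.4]
ee_rot: [0.001, 0.735, 0.678, 0.0]
wrist_force: [0.7, 0.1, 0.3]
opening: 50.0
gripper_force: 0.0
exhaust_stub p0.98 px [263. 190.] n 5120 xy yaw iou [ 565.05 -151.75    1.52    0.95]
go [ 50.41 -19.76   7.69] spin -0.481 j6 1.39
```

```bash
python3 -m pendant '[4,-1.5,0,-0.1,5,8,-3,0,-0.2,5,13,-5,0,-0.3,5,18,-7,0,-0.48,5,23,-9,0,-0.48,5,28,-11,0,-0.48,5,33,-13,0,-0.48,5,38,-15,0,-0.48,5,43,-17,1,-0.48,5,47,-18.5,4,-0.48,5,50.4,-19.8,7,-0.48,5,50.4,-19.8,8,-0.48,5,50.4,-19.8,8,-0.48,5,50.4,-19.8,8,-0.48,5]' && python3 - <<'E'
from h import *
c=Cam('wrist');q=part(c,'engine_mount',4,1)[0];st()
go(q[0],q[1],15,q[2]+1.571)
E
```

```text
t: 37.7
eef_pos: [406.0, 367.2, 153.4]
ee_rot: [-0.0, 0.552, 0.834, -0.001]
wrist_force: [0.8, -0.7, 0.7]
opening: 49.8
gripper_force: 0.0
engine_mount p0.64 px [260. 184.] n 4501 xy yaw iou [409.45 367.3   -1.15   0.96]
t 37.8 [407.39 367.18 155.02] F [-0.1  -0.73  0.12] op 49.9 gf 0.0
go [-0.07  0.18 14.  ] spin -0.018 j6 1.91
```

```bash
python3 -m pendant '[0,0.15,4,-0.02,5, 0,0.15,8,-0.02,5, 0,0.15,12,-0.02,5, 0,0.15,13.9,-0.02,5, 0,0.15,13.9,-0.02,5, 0,0.15,13.9,-0.02,2, 0,0.15,13.9,-0.02,2, 0,0.15,13.9,-0.02,2, 0,0.15,13.9,-0.02,2]' && python3 -m pendant '[0,0,-4,0,2, 0,0,-9,0,2, 0,0,-14,0,2,0,0,-19,0,2,0,0,-22,0,2]' && python3 - <<'E'
from h import *
st();go(575,-270,235,.108)
E
```

```text
t: 38.7
eef_pos: [409.7, 369.1, 17.5]
ee_rot: [0.001, 0.544, 0.839, 0.002]
wrist_force: [0.5, -2.6, 7.2]
opening: 29.4
gripper_force: 61.4
t: 39.2
eef_pos: [409.0, 369.3, 240.2]
ee_rot: [0.001, 0.544, 0.839, 0.003]
wrist_force: [1.0, 0.3, -4.7]
opening: 29.0
gripper_force: 61.6
t 39.2 [408.98 369.27 240.24] F [ 1.    0.35 -4.72] op 29.0 gf 61.6
go [-65.14 -10.92   0.35] spin 0.312 j6 1.89
```

```bash
python3 -m pendant '[-4,-0.7,0,0.1,2,-8.5,-1.4,0,0.2,2,-13,-2.2,0,0.31,2,-17.5,-2.9,0,0.31,2,-22,-3.7,0,0.31,2,-26.5,-4.4,0,0.31,2,-31,-5.2,0,0.31,2,-35.5,-6,0,0.31,2,-40,-6.7,0,0.31,2,-44.5,-7.5,0,0.31,2,-49,-8.2,0,0.31,2,-53.5,-9,0,0.31,2,-58,-9.7,0,0.31,2,-62,-10.4,0,0.31,2,-65.1,-10.9,0,0.31,2,-65.1,-10.9,4,0.31,2,-65.1,-10.9,8,0.31,2,-65.1,-10.9,10,0.31,2,-65.1,-10.9,10,0.31,2]' && python3 - <<'E'
from h import *
c=Cam('wrist');st();c=Cam('wrist');st();part(c,'exhaust_stub',112,1);part(c,'pliers'if 0 else 'engine_mount',121,1)
E
```

```text
t: 41.1
eef_pos: [571.0, -269.2, 131.5]
ee_rot: [-0.004, 0.667, 0.745, -0.001]
wrist_force: [-0.2, -0.5, -4.0]
opening: 28.9
gripper_force: 61.2
t 41.1 [ 572.61 -269.88  134.06] F [ 0.47 -0.83 -3.01] op 29.0 gf 61.2
t 41.2 [ 574.02 -270.48  135.92] F [-0.06  0.14 -3.8 ] op 29.3 gf 61.2
exhaust_stub p0.94 px [267.  52.] n 11039 xy yaw iou [ 564.63 -152.02    1.52    0.96]
engine_mount p0.67 px [259. 229.] n 12476 xy yaw iou [ 572.25 -271.78   -1.46    0.81]
```

```bash
python3 -m pendant '[0,0,0.6,0,2,0,0,1.1,0,2,0,0,1.1,0,2]';python3 -m pendant '[0,0,0.2,0,2,0,0,0.2,0,5,0,0,0.2,0,5,0,0,0.2,0,5,0,0,-4,0,5,0,0,-8,0,5,0,0,-12,0,5,0,0,-16,0,5,0,0,-20,0,5]' && python3 - <<'E'
from h import *
c=Cam('wrist');part(c,'exhaust_stub',112,1);part(c,'engine_mount',112,1)
st();go(579.5,-377,250,1.65);go(579.5,-377,191.3,1.65)
cv2.imwrite('pics/w11.png',c.img[:,:,::-1]);print(c.proj([579.5,-377,207]))
E
```

```text
t: 41.6
eef_pos: [575.1, -270.9, 125.5]
ee_rot: [0.001, 0.667, 0.745, 0.0]
wrist_force: [0.5, -1.1, 0.0]
opening: 29.4
gripper_force: 62.1
t: 42.5
eef_pos: [573.8, -270.4, 325.8]
ee_rot: [-0.0, 0.667, 0.745, -0.0]
wrist_force: [-0.0, -0.6, -0.1]
opening: 49.8
gripper_force: 0.0
exhaust_stub p0.72 px [263.  67.] n 3792 xy yaw iou [ 564.88 -153.66    1.51    0.95]
engine_mount p0.92 px [261. 172.] n 3090 xy yaw iou [ 575.02 -272.77   -1.47    0.96]
t 42.6 [ 575.56 -271.24  327.54] F [ 0.3  -0.22 -1.08] op 50.1 gf 0.0
go [-10.53  -0.81   7.78] spin -1.540 j6 1.02
go [-10.51  -0.84  13.65] spin -1.540 j6 1.02
[[252.04 291.1 ]]
```

View pics/w11.png

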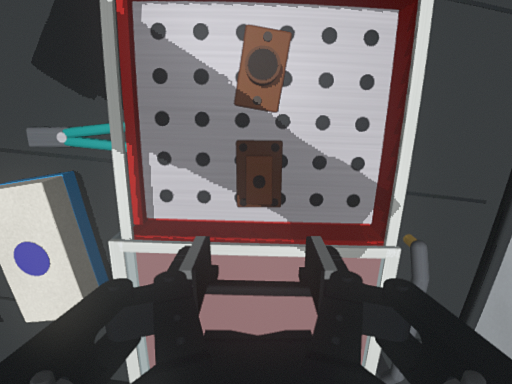

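```bash
python3 -m pendant '[-3,-0.2,3,-0.15,4,-6,-0.4,5,-0.3,4,-9,-0.6,7,-0.45,4,-10.2,-0.8,7.7,-0.6,4,-10.2,-0.8,7.7,-0.8,4,-10.2,-0.8,7.7,-0.95,4,-10.2,-0.8,7.7,-1.1,4,-10.2,-0.8,7.7,-1.25,4,-10.2,-0.8,7.7,-1.4,4,-10.2,-0.8,7.7,-1.54,4,-10.2,-0.8,7.7,-1.54,4,-10.2,-0.8,7.7,-1.54,4,-10.2,-0.8,7.7,-1.54,4]' && python3 - <<'E'
from h import *
st();go(579.7,-373.5,191,1.65)
c=Cam('wrist');m=(c.img.max(2)<60).astype(np.uint8);m[:,:200]=0;m[:,320:]=0;m[240:]=0
n,l,s,ce=cv2.connectedComponentsWithStats(m)
for i in range(1,n):
    if s[i,4]>150:print(s[i],ce[i],c.pt(ce[i],207))
t=Cam('top')
for n in('thermostat','carburettor','motor','bracket'):part(t,n,6,1)
cv2.imwrite('pics/t2.png',cv2.resize(t.img[100:230,150:400,::-1],None,fx=3,fy=3))
E
```

```text
t: 43.95
eef_pos: [576.8, -372.5, 246.0]
ee_rot: [-0.001, -0.039, 0.999, 0.001]
wrist_force: [-0.6, 0.5, 0.7]
opening: 39.8
gripper_force: 0.0
t 44.0 [ 576.8  -372.5   245.98] F [-0.56  0.53  0.7 ] op 39.8 gf 0.0
go [-0.29 -0.13  5.5 ] spin -0.001 j6 -0.65
[ 247  142   18   98 1507] [256.38 194.06] [ 556.31 -374.97  207.  ]
thermostat p0.88 px [258. 193.] n 337 xy yaw iou [457.69 204.88  -1.41   0.8 ]
carburettor p0.93 px [278. 163.] n 367 xy yaw iou [571.61 116.86  -1.48   0.94]
motor p0.65 px [206. 185.] n 3414 xy yaw iou [451.26 378.63  -1.03   0.11]
```

View pics/t2.png

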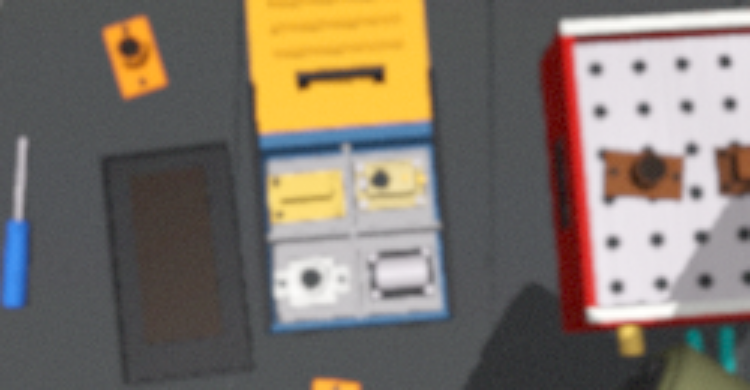

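```bash
python3 -m pendant '[-0.2,-0.1,3,0,4, -0.2,-0.1,5,0,4, -0.2,-0.1,5.6,0,4, -0.2,-0.1,5.6,0,2.2, -0.2,-0.1,5.6,0,2.2, -0.2,-0.1,5.6,0,2.2, -0.2,1,5.6,0,2.2, -0.2,3,5.6,0,2.2, -0.2,6,5.6,0,2.2, -0.2,9,5.6,0,2.2, -0.2,12,5.6,0,2.2, -0.2,15,5.6,0,2.2, -0.2,18,5.6,0,2.2, -0.2,21,5.6,0,2.2, -0.2,23.5,5.6,0,2.2, -0.2,25.5,5.6,0,2.2, -0.2,26.8,5.6,0,2.2, -0.2,26.8,5.6,0,2.2, -0.2,26.8,5.6,0,2.2]'
```

```text
t: 46.15
eef_pos: [558.2, -105.2, 191.5]
ee_rot: [0.0, -0.04, 0.999, 0.0]
wrist_force: [-0.7, -0.1, 0.0]
opening: 21.9
gripper_force: 0.0
```

```bash
python3 -m pendant '[0,0.3,0,0,2.2, 0,0.5,0,0,2.2, 0,0.5,0,0,2.2]';python3 -m pendant '[0,0.3,0,0,2.2, 0,0.3,0,0,2.2]'
```

```text
t: 46.45
eef_pos: [557.6, -101.0, 191.1]
ee_rot: [-0.0, -0.039, 0.999, -0.0]
wrist_force: [0.1, -1.1, -0.0]
opening: 21.7
gripper_force: 0.6
t: 46.65
eef_pos: [557.4, -97.7, 191.1]
ee_rot: [-0.0, -0.039, 0.999, -0.0]
wrist_force: [1.3, -1.8, -1.5]
opening: 22.1
gripper_force: 1.1
```

```bash
python3 -m pendant '[0,0.3,0,0,2.2, 0,0.3,0,0,2.2]';python3 -m pendant '[0,0.3,0,0,2.2, 0,0.3,0,0,2.2]'
```

```text
t: 46.85
eef_pos: [557.3, -97.0, 191.1]
ee_rot: [-0.0, -0.039, 0.999, -0.003]
wrist_force: [1.6, -10.8, -4.0]
opening: 22.2
gripper_force: 5.3
t: 47.05
eef_pos: [557.3, -97.0, 191.1]
ee_rot: [-0.0, -0.038, 0.999, -0.006]
wrist_force: [2.5, -19.5, -5.7]
opening: 22.2
gripper_force: 10.0
```

```bash
python3 -m pendant '[0,-0.8,0,0,2.2, 0,-1.1,0,0,4, 0,-1.1,0,0,4, 0,-1.1,-3,0,4, 0,-1.1,-7,0,4]' && python3 - <<'E'
from h import *
st();go(679,179.3,225,.108)
E
```

```text
t: 47.55
eef_pos: [556.1, -101.4, 260.0]
ee_rot: [-0.002, -0.04, 0.999, 0.001]
wrist_force: [0.1, -0.1, 0.8]
opening: 40.2
gripper_force: 0.0
t 47.5 [ 556.1  -101.43  260.  ] F [ 0.13 -0.14  0.83] op 40.2 gf 0.0
go [-14.5   27.     3.49] spin 1.542 j6 -0.26
```

```bash
python3 -m pendant '[-1,2,0,0.15,4,-2.5,5,0,0.3,4,-4.5,9,0,0.45,4,-6.5,13,0,0.6,4,-8.5,17,0,0.75,4,-11,21,1,0.9,4,-13,25,2,1.05,4,-14.5,27,3,1.2,4,-14.5,27,3.4,1.35,4,-14.5,27,3.4,1.5,4,-14.5,27,3.4,1.54,4,-14.5,27,3.4,1.54,4,-14.5,27,3.4,1.54,4]' && python3 - <<'E'
from h import *
st();c=Cam('wrist');go(679,179.3,88,.108)
m=(c.img.max(2)<60).astype(np.uint8);m[:,:210]=0;m[:,310:]=0;m[:90]=0;m[235:]=0
n,l,s,ce=cv2.connectedComponentsWithStats(m)
for i in range(1,n):
    if s[i,4]>150:print(s[i],ce[i],c.pt(ce[i],108))
E
```

```text
t: 48.85
eef_pos: [680.7, 178.7, 227.3]
ee_rot: [-0.0, 0.667, 0.745, 0.0]
wrist_force: [-0.3, 0.9, -0.4]
opening: 40.3
gripper_force: 0.0
t 48.9 [680.73 178.68 227.32] F [-0.32  0.94 -0.4 ] op 40.3 gf 0.0
go [ 0.09 -0.17 13.94] spin 0.003 j6 1.72
```

```bash
python3 - <<'E'
from h import *
c=Cam('wrist');st()
print(c.proj([[679,179.3,105]]))
for r in (150,170,190,210):print(r,c.img[r,225:300:3].max(1))
E
```

```text
t 49.0 [680.89 178.34 227.45] F [0.01 0.85 0.79] op 39.9 gf 0.0
[[256.05 189.77]]
150 [254 254 255 254 255 255 255 211 119 120 118 109 190 190 254 254 254 254
 253 254 254 237 238 238 226]
170 [252 252 252 252 252 252 253 207 108 110 106  99 185 186 252 251 251 252
 254 182 180 169 169 168 181]
190 [176 178 176 179 179 179 179 126  86  86  85  86 180 178 178 178 178 178
 178 178 177 164 164 163 178]
210 [175 175 174 175 175 175 175 117  72  70  69  79 176 175 175 175 175 175
 175 174 166 161 161 167 174]
```

```bash
python3 -m pendant '[0.1,-0.35,5,0,4, 0.1,-0.35,10,0,4, 0.1,-0.35,13,0,4, 0.1,-0.35,13.9,0,4, 0.1,-0.35,13.9,0,2.2, 0.1,-0.35,13.9,0,2.2, 0.1,-0.35,13.9,0,2.2, 0.1,-1.5,13.9,0,2.2, 0.1,-3.5,13.9,0,2.2, 0.1,-6.5,13.9,0,2.2, 0.1,-9.5,13.9,0,2.2, 0.1,-12.5,13.9,0,2.2, 0.1,-15.5,13.9,0,2.2, 0.1,-18.5,13.9,0,2.2, 0.1,-20.5,13.9,0,2.2, 0.1,-21.5,13.9,0,2.2, 0.1,-22.2,13.9,0,2.2, 0.1,-22.2,13.9,0,2.2]';python3 -m pendant '[0,-0.3,0,0,2.2, 0,-0.3,0,0,2.2]';python3 -m pendant '[0,-0.3,0,0,2.2, 0,-0.3,0,0,2.2]'
```

```text
t: 50.75
eef_pos: [460.7, 154.9, 89.2]
ee_rot: [0.001, 0.667, 0.745, 0.001]
wrist_force: [0.1, -0.3, -0.0]
opening: 22.1
gripper_force: 0.0
t: 50.95
eef_pos: [458.0, 154.5, 88.4]
ee_rot: [0.0, 0.667, 0.745, 0.0]
wrist_force: [2.0, -0.0, 1.5]
opening: 22.2
gripper_force: 0.9
t: 51.15
eef_pos: [454.2, 154.0, 88.1]
ee_rot: [-0.0, 0.667, 0.745, -0.0]
wrist_force: [0.7, -0.2, 1.0]
opening: 22.3
gripper_force: 0.8
```

```bash
python3 -m pendant '[0,-0.3,0,0,2.2, 0,-0.3,0,0,2.2]';python3 -m pendant '[0,-0.3,0,0,2.2, 0,-0.3,0,0,2.2]';python3 -m pendant '[0,-0.3,0,0,2.2, 0,-0.3,0,0,2.2]'
```

```text
t: 51.35
eef_pos: [450.7, 153.7, 88.1]
ee_rot: [-0.0, 0.667, 0.745, -0.0]
wrist_force: [1.1, 0.6, 0.7]
opening: 22.2
gripper_force: 0.5
t: 51.55
eef_pos: [450.4, 153.7, 88.5]
ee_rot: [0.002, 0.667, 0.745, 0.001]
wrist_force: [8.7, 1.7, -5.6]
opening: 22.1
gripper_force: 4.4
t: 51.75
eef_pos: [450.3, 153.7, 89.2]
ee_rot: [0.003, 0.667, 0.745, 0.003]
wrist_force: [15.8, 1.6, -11.7]
opening: 21.7
gripper_force: 8.1
```

```bash
python3 -m pendant '[0,1.1,0,0,2.2, 0,1.1,0,0,4, 0,1.1,0,0,4, 0,1.1,-4,0,4, 0,1.1,-9,0,4, 0,1.1,-14,0,4,0,1.1,-19,0,4,-5,1.1,-22,0,4,-5,1.1,-22,0,4,-5,1.1,-22,0,4,-5,1.1,-22,0,4]' && python3 - <<'E'
from h import *
st();c=Cam('wrist')
for r in (150,180):
    print([int(v) for v in c.img[r,150:400:5].max(1)])
print(c.proj([[455.4,156,105]]))
t=Cam('top')
for n in('exhaust_stub','engine_mount'):part(t,n,112,3)
for n in('pliers','screwdriver'):
    for r in t.find(n)[:1]:print(n,r['p'],r['pixel'])
print([int(v) for v in t.img[153,345:375].max(1)],t.proj([[561,-104,207]]))
E
```

```text
t: 52.85
eef_pos: [460.7, 104.8, 306.9]
ee_rot: [-0.001, 0.667, 0.745, -0.001]
wrist_force: [-0.2, 1.0, -1.2]
opening: 39.8
gripper_force: 0.0
t 52.9 [460.68 104.78 306.91] F [-0.17  0.95 -1.18] op 39.8 gf 0.0
[81, 82, 82, 83, 82, 84, 87, 88, 90, 93, 96, 99, 102, 104, 251, 255, 255, 255, 255, 255, 255, 109, 113, 186, 255, 255, 255, 238, 240, 254, 253, 253, 238, 240, 253, 252, 247, 237, 252, 250, 250, 234, 234, 249, 249, 249, 251, 168, 168, 168]
[51, 50, 53, 52, 55, 52, 55, 60, 60, 62, 65, 69, 73, 74, 119, 178, 178, 179, 179, 180, 180, 180, 180, 180, 179, 179, 180, 163, 166, 179, 179, 180, 166, 180, 179, 180, 165, 167, 179, 180, 168, 165, 179, 174, 247, 248, 171, 166, 167, 167]
[[258.57 129.84]]
exhaust_stub p0.93 px [222. 256.] n 407 xy yaw iou [240.43 291.67  -1.2    0.83]
exhaust_stub p0.88 px [194. 118.] n 332 xy yaw iou [692.74 404.98   0.43   0.75]
exhaust_stub p0.80 px [121. 183.] n 365 xy yaw iou [479.58 627.22   0.28   0.75]
pliers 0.75 [390.2, 239.7]
screwdriver 0.83 [155.5, 187.5]
[221, 227, 217, 208, 196, 182, 166, 140, 101, 68, 66, 88, 132, 161, 172, 171, 167, 165, 160, 158, 158, 157, 156, 154, 158, 159, 161, 168, 172, 172] [[354.81 153.22]]
```

```bash
python3 - <<'E'
from h import *
t=Cam('top')
for P in([565,-152,154],[565,-120,121],[565,-185,121],[575,-272,152],[575,-240,120],[575,-305,120],[640,-210,112]):
    u,v=np.round(t.proj(P)[0]).astype(int);print(P,(u,v),t.img[v-1:v+2,u-1:u+2].reshape(-1,3).mean(0))
for r in t.find('exhaust_stub')+t.find('engine_mount'):print(r['p'],r['pixel'])
E
```

```text
[565, -152, 154] (np.int64(366), np.int64(156)) [145.67 156.44 157.89]
[565, -120, 121] (np.int64(354), np.int64(158)) [92.89 91.33 89.22]
[565, -185, 121] (np.int64(374), np.int64(158)) [160.89 161.56 158.89]
[575, -272, 152] (np.int64(404), np.int64(154)) [151.67 157.67 156.56]
[575, -240, 120] (np.int64(390), np.int64(155)) [165.22 162.89 161.11]
[575, -305, 120] (np.int64(410), np.int64(156)) [169.44 165.11 157.  ]
[640, -210, 112] (np.int64(380), np.int64(136)) [168.22 177.44 182.78]
0.74 [224.6, 257.5]
0.74 [257.2, 242.1]
0.72 [119.3, 180.3]
0.57 [194.7, 120.4]
0.74 [255.3, 180.8]
```

```bash
python3 - <<'E'
from h import *
t=Cam('top');I=t.img.astype(int)
for r in range(108,206,5):print(r,' '.join('%3d/%3d'%(I[r,k,0]-I[r,k,2],I[r,k].sum()//3) for k in range(342,436,6)))
print(t.proj([[565,-152,130],[575,-272,130]]))
E
```

```text
108   3/254   2/254   2/254   4/251   3/248   5/237   2/227   5/212   6/198   7/187   9/179  13/172  14/164  16/232 171/108 180/101
113   8/217  17/164  14/166   8/172   5/176   0/185  -5/195  -7/198  -9/201 -11/203 -12/203 -11/206  23/186   6/248 188/ 96 193/ 93
118   1/240 -12/205 -11/207 -11/204 -11/205 -12/204 -12/196 -12/205 -13/180 -12/205  -9/200 -12/196   4/194   5/252 189/ 96 184/100
123   3/249 -18/159 -11/207 -13/192 -11/200 -11/205 -12/180 -11/204 -12/196 -11/206 -11/207 -11/205  -5/201   4/249 188/ 96 191/ 94
128   2/254 -11/208 -12/207 -11/208 -12/205 -11/206 -11/206 -12/205 -11/206 -11/206 -12/205 -11/206  -8/205   4/246 187/ 97 188/ 96
133   4/253 -11/204 -11/156 -11/208 -11/201 -11/206 -15/178 -11/205 -13/194 -12/198 -12/204 -16/158 -11/206   3/225 173/107 192/ 93
138   6/241 -12/165  -7/ 74 -11/209 -12/191 -11/207 -13/195 -12/205 -10/205 -10/205 -10/203 -11/205 -11/205   5/203 136/131 189/ 94
143  13/201 -11/207  -3/ 64 -11/208 -11/208 -12/208 -10/206 -12/205 -12/205 -11/205 -11/204 -11/205 -11/205  11/178  92/164 186/ 98
148  34/156 -11/206  -5/ 59 -11/207 -15/183 
[... 874 characters left out ...]
6/ 98
183  34/109   1/205 -11/192  -9/210  -9/209  -9/210 -11/210 -12/206 -12/208 -13/206 -11/207 -11/205 -11/205 -11/205   3/221 173/108
188  35/114   4/187 -10/209 -10/209 -10/209 -10/209 -10/207 -11/207 -12/207 -10/208 -10/207 -12/205 -13/196 -12/206   4/203 138/130
193  39/122  32/101 -11/188  -9/210 -11/207 -11/181  -9/208 -16/160 -10/207 -13/196 -12/193 -11/207 -15/170 -12/206   9/179  87/169
198  36/128  36/113  -9/186 -11/211  -9/210 -11/208  -9/207 -10/207 -11/209 -12/209 -11/209 -11/210 -10/212  -9/214  -6/208   6/251
203  41/129  38/118   5/141  -5/222  -3/229  -2/234   0/243   3/249   2/252   4/253   3/254   3/254   2/254   2/254   4/253   6/225
[[364.4  157.36]
 [401.2  155.08]]
```

```bash
python3 -c "
from cell import ctrl
print(ctrl.hand_in())"
```

```text
the job is handed in; nothing more can be done
None
```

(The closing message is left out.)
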